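Unstack the vial racks onto their colour plates

TASK

The empty vial racks have been left in a stack on the bench. Take the stack apart from the top down and carry each rack straight to the flat plate of its own colour (yellow first, then blue and red in either order, green last), setting it down gently, upright, centred on the plate and with its long side along the plate's long side. Leave the beaker and the amber jar standing where they are.

Things in the scene. Friction and masses are not known exactly. Their poses are not given: they have to be found in the camera images.
- yellow_rack_c (a point): Loose yellow plastic vial rack, a solid block with 3 x 3 dark round vial holes on top: 54 mm wide (its own x), 60 mm long (its own y), 40 mm high (z up); at the start the top of the stack, bridging the blue and red racks. The point is the block's centre, 20 mm above its underside. Flat-sided, can be gripped across its width; 130 g or so.
- blue_rack_c (a point): Loose blue plastic vial rack, a solid block with 2 x 3 dark round vial holes on top: 50 mm wide (its own x), 58 mm long (its own y), 40 mm high (z up); at the start in the middle layer, 18 mm from the red one, on the green rack. The point is the block's centre, 20 mm above its underside. Flat-sided, can be gripped across its width; 120 g or so.
- red_rack_c (a point): Loose red plastic vial rack, a solid block with 2 x 3 dark round vial holes on top: 50 mm wide (its own x), 58 mm long (its own y), 40 mm high (z up); at the start in the middle layer, 18 mm from the blue one, on the green rack. The point is the block's centre, 20 mm above its underside. Flat-sided, can be gripped across its width; 120 g or so.
- green_rack_c (a point): Loose green plastic vial rack, a solid block with 2 x 10 dark round vial holes on top: 46 mm wide (its own x), 170 mm long (its own y), 40 mm high (z up); at the start the bottom of the stack; its two ends show beyond the others. The point is the block's centre, 20 mm above its underside. Flat-sided, can be gripped across its width; 280 g or so.
- yellow_plate: Fixed flat yellow plate with a thin white border line, lying on the bench, the place of the yellow rack: 80 mm (its own x) by 90 mm long (its own y), 4 mm thick, no rim. Origin at the centre of its underside, on the bench, so its top is at z = 4 mm.
- blue_plate: Fixed flat blue plate with a thin white border line, lying on the bench, the place of the blue rack: 80 mm (its own x) by 90 mm long (its own y), 4 mm thick, no rim. Origin at the centre of its underside, on the bench, so its top is at z = 4 mm.
- red_plate: Fixed flat red plate with a thin white border line, lying on the bench, the place of the red rack: 80 mm (its own x) by 90 mm long (its own y), 4 mm thick, no rim. Origin at the centre of its underside, on the bench, so its top is at z = 4 mm.
- green_plate: Fixed flat green plate with a thin white border line, lying on the bench, the place of the green rack: 72 mm (its own x) by 200 mm long (its own y), 4 mm thick, no rim. Origin at the centre of its underside, on the bench, so its top is at z = 4 mm.
- beaker_c (a point): Bystander: small empty loose glass beaker, 48 mm across, 62 mm high. The point is its centre, 31 mm above the bench.
- amber_jar_c (a point): Bystander: loose amber glass jar with a red cap and a paper label, 46 mm across, 65 mm high. The point is its centre, half-way up.
There are look-alikes about, which are no part of the job. Of the things like the green_plate, leave any that is purple; of the rest the smaller one is meant.

How it is judged:
On the way, in this order (a step that is already met when the one before it is completed fails the run):
1. the yellow rack is on the yellow plate, let go (horizontal distance between yellow_rack_c and yellow_plate below 0.012 m and angle between the y axis of yellow_rack_c and the y axis of yellow_plate, either way round below 0.2 rad and height (world z) of yellow_rack_c between 0.02 and 0.029 m and angle between yellow_rack_c's own z axis and vertical below 0.08 rad and contact force between yellow_rack and the fingers below 0.1 N), for 0.2 s.
2. the blue and red racks are on their own plates, let go (horizontal distance between blue_rack_c and blue_plate below 0.012 m and angle between the y axis of blue_rack_c and the y axis of blue_plate, either way round below 0.2 rad and height (world z) of blue_rack_c between 0.02 and 0.029 m and angle between each of blue_rack_c, red_rack_c's own z axis and vertical below 0.08 rad and contact force between each of blue_rack, red_rack and the fingers below 0.1 N and horizontal distance between red_rack_c and red_plate below 0.012 m and angle between the y axis of red_rack_c and the y axis of red_plate, either way round below 0.2 rad and height (world z) of red_rack_c between 0.02 and 0.029 m), for 0.2 s.
3. the green rack is on the green plate, let go (horizontal distance between green_rack_c and green_plate below 0.012 m and angle between the y axis of green_rack_c and the y axis of green_plate, either way round below 0.2 rad and height (world z) of green_rack_c between 0.02 and 0.029 m and angle between green_rack_c's own z axis and vertical below 0.08 rad and contact force between green_rack and the fingers below 0.1 N), for 0.2 s.
At the end, for the whole second after the job is handed in: Each of the four racks lies flat, upright, released and at rest on the plate of its own colour, its centre within 12 mm of the plate's centre and its long side within 0.2 rad (11 degrees) of the plate's; the beaker and the amber jar stand upright within 30 mm of where they were (all of step 1 and all of step 2 and all of step 3 and linear speed of each of yellow_rack, blue_rack, red_rack, green_rack below 0.02 m/s and angular speed of each of yellow_rack, blue_rack, red_rack, green_rack below 0.2 rad/s and distance of each of beaker_c, amber_jar_c from where it was at the start of the episode below 0.03 m and angle between each of beaker_c, amber_jar_c's own z axis and vertical below 0.15 rad); the robot touches nothing.
It fails at once if a rack is dropped or flung (faster than 0.45 m/s, a fall of about 10 mm, with no finger on it) ((contact force between yellow_rack and the fingers below 0.1 N and linear speed of yellow_rack above 0.45 m/s) or (contact force between blue_rack and the fingers below 0.1 N and linear speed of blue_rack above 0.45 m/s) or (contact force between red_rack and the fingers below 0.1 N and linear speed of red_rack above 0.45 m/s) or (contact force between green_rack and the fingers below 0.1 N and linear speed of green_rack above 0.45 m/s)).
It fails at once if a rack is tipped over (more than 0.6 rad) (angle between any of yellow_rack_c, blue_rack_c, red_rack_c, green_rack_c's own z axis and vertical above 0.6 rad).
It fails at once if a rack is rammed onto a plate (more than 60 N) (contact force between any of yellow_rack, blue_rack, red_rack, green_rack and yellow_plate above 60 N or contact force between any of yellow_rack, blue_rack, red_rack, green_rack and blue_plate above 60 N or contact force between any of yellow_rack, blue_rack, red_rack, green_rack and red_plate above 60 N or contact force between any of yellow_rack, blue_rack, red_rack, green_rack and green_plate above 60 N).
It fails at once if the beaker or the amber jar is pushed more than 30 mm or tipped (distance of any of beaker_c, amber_jar_c from where it was at the start of the episode above 0.03 m or angle between any of beaker_c, amber_jar_c's own z axis and vertical above 0.5 rad).
It also fails if it takes over 112 s, if anything falls off the work surface, if the arm or the gripper's body presses on something with over 40 N, if the wrist force passes 120 N, or if a joint passes its speed limit or range.

ROBOT

A 6-joint arm with a two-finger parallel gripper is mounted at the origin on the work surface. World frame = base frame: x ahead of the robot, y to its left, z up, the work surface at z = 0. Lengths are in m, angles in rad, forces in N, time in s.
With the tool pointing down it reaches from about 0.35 to 1 m from the base axis. Payload 7.1 kg.
Tool frame: the origin (TCP) lies midway between the tips of the shut fingers; the grasp point (between the pads) lies 19 mm behind it (hold_point_z is the distance from the TCP to the grasp point, in m); z points along the fingers, y is the line along which they close (so a half turn about z gives the same grasp; the last joint's range is limited). The gripper opens to 85 mm and grips with 20 to 120 N. Pads are 22 mm wide; open, the fingers measure 114 mm over their backs; the gripper's body (76 mm by 85 mm) begins 54 mm behind the grasp point. The pads swing forward as they close: fully open they stand 13 mm farther back than shut.
Start: joints at [-1.358, 0.423, 1.63, -0, 1.089, -0.019], TCP at [0.144, -0.608, 0.231] pointing down, gripper open.
Joint ranges: [-3, 3], [-0.9, 2.11], [0.09, 2.58], [-1.31, 4.45], [0.11, 2.69], [-2.54, 2.54]. Speed limits (rad/s): [2.39, 2.39, 3.01, 3.14, 3.14, 3.14].

INTERFACE

Orientations are given as a unit quaternion [w, x, y, z].
In Python, from rig import * gives the robot as it stands.
- The arm moves only by the tool step_arm, never from a script. Its argument "targets" is a list of rows, each a list of 3 entries, a list of its own where there are three numbers: the shift along the world's x, y, z in cm, then the turn about the world's z in degrees, then the opening, from -1 (shut) to 1 (fully open). A call has 1 to 20 rows; each row is the pose to reach, as a shift and turn from the pose commanded when the call began; what a row does not reach only later rows make up. A row lasts 1/10 s, in which the tool goes at most 50 mm and 8.59 degrees, less where a joint would pass 70% of its speed; a pose out of reach is approached as far as the arm can. A call with a gripper value outside its range is refused whole. The fingers move at their own pace and stop on an object; "grip_force" is the grip in N (left out, the last holds). Time passes only in rows, so rows that repeat a pose let the fingers close. It gives the time, the measured TCP pose, the force, the opening and the grip force at its end, in the units of the state.
- state(): the state, without advancing time (a new reading comes with each control period).
- capture(name): name is "side" or "top" or "wrist"; returns the picture (420x560x3 uint8, blue, green, red); there is no depth.
- camera_info(name): a dict with "K" (3x3 intrinsics, pixels), "distortion" ([k1, k2, p1, p2, k3] as OpenCV has them; the pictures are not rectified), "R" (3x3) and "t" (3): a world point X has camera coordinates R X + t; the wrist camera has in their place "hand_eye" (4x4, takes a point from camera to tool coordinates, whose origin is the TCP and whose axes are the flange's). Camera axes: x right, y down, z forward; pixel columns grow to the right and rows downward; lengths in m; the calibration is good to about 2 mm. A picture is of the moment at which its call begins: read the wrist's pose just before it. camera_info takes no time and is no camera call.
- job_done(): hands the job in; it is judged then, once.
The state is a dict: "t": time; "qpos": joint angles; "qvel": joint speeds; "effort": joint torques, N m; "ee_pos": TCP position; "eef_rot": TCP orientation; "force": force on the tool from outside, world axes, zero at the start; "moment": the same for the moment, N m; "finger_gap": finger opening in m; "grasp_force": force on a finger pad.
Only numpy, scipy, OpenCV 4.12 (cv2) and the standard library are available. Lean on these libraries where they do the work, as an engineer would, in place of code of your own. Each camera call takes 0.05 s, during which the arm holds its last target. There are 200 camera calls.

## Working session

There is one attempt and no reset: what is moved stays moved. The work goes in short steps, Python scripts to look and compute and a tool call to move; the robot and the scene stay as the last step left them, time stands still between calls to the robot, and variables do not carry over. Pictures are saved under pics/ and viewed, at most 14 in all, crops included, and the job is handed in when it is done.

Besides the shell and the picture viewer there is one more tool, called as a command line: name --argument value ..., lists and objects as JSON in quotes. step_arm: Moves the arm, as the interface text tells. Its arguments: {"type":"object","properties":{"targets":{"type":"array"},"grip_force":{"type":"number"}},"required":["targets"]}

```bash
mkdir -p pics; ls
python3 - <<'E'
from rig import *
import cv2
for n in ("top","side"):
    cv2.imwrite(f"pics/{n}0.png",capture(n))
    c=camera_info(n);print(n,c)
print(camera_info("wrist"));print(state())
E
```

```text
pics
top {'K': array([[454.11161481,   0.        , 279.32695561],
       [  0.        , 454.11161481, 210.48170171],
       [  0.        ,   0.        ,   1.        ]]), 'distortion': array([-0.08868272,  0.        ,  0.        ,  0.        ,  0.        ]), 'R': array([[ 0.02172513, -0.99938587, -0.02749364],
       [-0.99816511, -0.02012753, -0.05710781],
       [ 0.05651936,  0.02868387, -0.99798938]]), 't': array([0.08720028, 0.44297815, 1.25233098])}
side {'K': array([[433.84572953,   0.        , 276.02598637],
       [  0.        , 433.84572953, 213.84900792],
       [  0.        ,   0.        ,   1.        ]]), 'distortion': array([-0.01152746,  0.        ,  0.        ,  0.        ,  0.        ]), 'R': array([[ 0.97656915, -0.21428122,  0.01990628],
       [-0.14228283, -0.71229212, -0.68731036],
       [ 0.16145679,  0.66837377, -0.72609105]]), 't': array([-0.40825315,  0.17857704,  0.88921819])}
{'K': array([[374.19736933,   0.        , 276.16648427],
       [  0.        , 374.19736933, 210.32163262],
       [  0.        ,   0.        ,   1.        ]]), 'distortion': array([-
[... 425 characters left out ...]
 0.1, 'qpos': array([-1.35803211e+00,  4.23764898e-01,  1.63060285e+00,  1.46709489e-05,
        1.08860277e+00, -1.89791504e-02]), 'qvel': array([ 7.06732280e-04, -2.53629224e-03, -3.22698709e-03,  5.62250754e-05,
        1.62874145e-03,  1.34783948e-03]), 'effort': array([ 2.71385834e-04, -5.58425546e+01, -2.82444799e+01, -4.89990896e-05,
        2.99145890e-03,  1.97501339e-05]), 'ee_pos': array([ 0.14348489, -0.6078043 ,  0.23062734]), 'eef_rot': array([-6.86331895e-04,  9.93294542e-01,  1.15609162e-01, -6.01819739e-05]), 'force': array([-0.93979067,  0.38183434, -0.03445706]), 'moment': array([ 0.02856993, -0.00556001,  0.02423601]), 'grasp_force': 0.0, 'finger_gap': 0.0852990824285498}
```

View pics/top0.png

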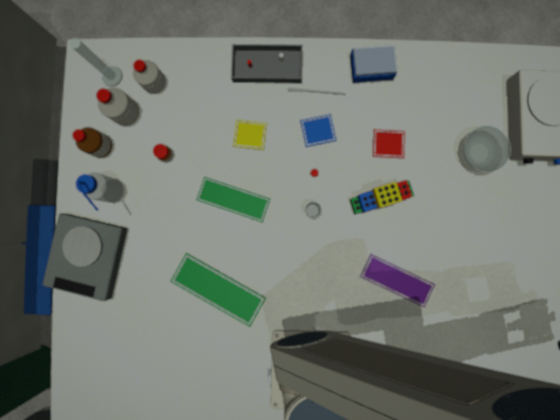

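View pics/side0.png

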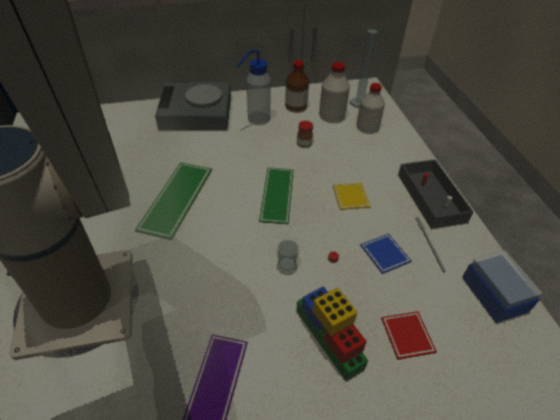

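```bash
cat > h.py <<'E'
import numpy as np, cv2
from scipy.spatial.transform import Rotation as Ro
from rig import *
def cam(n, st=None):
    c=camera_info(n); K,d=c["K"],np.array(c["distortion"])
    if n!="wrist": return K,d,np.array(c["R"]),np.array(c["t"])
    q=np.array(st["eef_rot"]); T=np.eye(4); T[:3,:3]=Ro.from_quat(q[[1,2,3,0]]).as_matrix(); T[:3,3]=st["ee_pos"]
    M=np.linalg.inv(T@c["hand_eye"]); return K,d,M[:3,:3],M[:3,3]
def back(C,px,z):
    K,d,R,t=C; p=cv2.undistortPoints(np.array(px,float).reshape(-1,1,2),K,d).reshape(-1,2)
    r=np.c_[p,np.ones(len(p))]@R; c=-R.T@t
    return c[:2]+r[:,:2]*((z-c[2])/r[:,2])[:,None]
def proj(C,X):
    K,d,R,t=C; return cv2.projectPoints(np.array(X,float).reshape(-1,3),cv2.Rodrigues(R)[0],t,K,d)[0].reshape(-1,2)
H=dict(yellow=(20,35),blue=(100,120),red=(172,8),green=(50,90),purple=(125,160))
def masks(im,col,smin=120,vmin=60):
    h=cv2.cvtColor(im,cv2.COLOR_BGR2HSV); a,b=H[col]; hh=h[...,0]
    m=((hh>=a)&(hh<=b)) if a<b else ((hh>=a)|(hh<=b))
    return (m&(h[...,1]>smin)&(h[...,2]>vmin)).astype(np.uint8)
def rect(P):
    (c,(w,h),a)=cv2.minAreaRect((np.array(P)*1000).astype(np.float32))
    if w>h: w,h,a=h,w,a+90   # a: direction of short side; long = a+90
    return np.round(c,1),round(w,1),round(h,1),round((a+90+90)%180-90,1)
E
python3 - <<'E'
from h import *
for n,f in (("top","pics/top0.png"),("side","pics/side0.png")):
  im=cv2.imread(f);C=cam(n)
  print(n,"centre mm, short, long, long-axis angle")
  for c in ("yellow","blue","red","green"):
    m=masks(im,c,100); cs,_=cv2.findContours(m,cv2.RETR_EXTERNAL,cv2.CHAIN_APPROX_NONE)
    for k in cs:
      if cv2.contourArea(k)>150: print(c,cv2.contourArea(k),k.reshape(-1,2).mean(0).round(),rect(back(C,k.reshape(-1,2),.004)))
im=cv2.imread("pics/top0.png")[160:240,280:430]; cv2.imwrite("pics/t1.png",cv2.resize(im,None,fx=5,fy=5,interpolation=cv2.INTER_CUBIC))
E
```

```text
top centre mm, short, long, long-axis angle
yellow 483.0 [387. 194.] (array([ 492.9, -205.8]), 58.4, 73.5, -72.1)
yellow 575.0 [249. 134.] (array([657.8, 186.6]), 70.2, 80.5, 88.4)
blue 2305.0 [ 38. 262.] (array([284.9, 792.7]), 83.6, 317.8, 0.3)
blue 209.5 [368. 201.] (array([ 473. , -149.3]), 41.5, 49.8, 17.8)
blue 267.0 [ 87. 190.] (array([491.4, 644. ]), 54.7, 104.9, 45.2)
blue 555.5 [318. 130.] (array([672.7,  -7.6]), 65.7, 75.3, -77.0)
red 158.5 [161. 151.] (array([606.4, 442.8]), 39.9, 43.7, 58.0)
red 566.5 [388. 144.] (array([ 638.1, -208.9]), 66.2, 78.0, -88.7)
green 2090.0 [218. 289.] (array([216.5, 265.8]), 72.4, 239.4, 62.2)
green 1169.5 [233. 199.] (array([471.3, 229.4]), 54.6, 182.7, 72.7)
side centre mm, short, long, long-axis angle
yellow 1202.5 [333. 312.] (array([ 511.2, -129.5]), 77.1, 85.4, -72.6)
yellow 726.0 [351. 196.] (array([655.1, 182.6]), 80.2, 92.2, 84.0)
blue 666.0 [385. 252.] (array([671.1,  -9.3]), 64.5, 73.7, -77.2)
red 569.0 [349. 339.] (array([ 518.8, -197.9]), 46.9, 56.1, 17.1)
red 1649.5 [408. 335.] (array([ 636.3, -210.4]), 80.6, 91.0, 88.0)
green 989.0 [277. 195.] (array([469.8, 226.6]), 55.7, 181.9, 72.4)
green 822.5 [181. 191.] (array([230.3, 290.3]), 70.1, 178.4, 62.5)
```

View pics/t1.png

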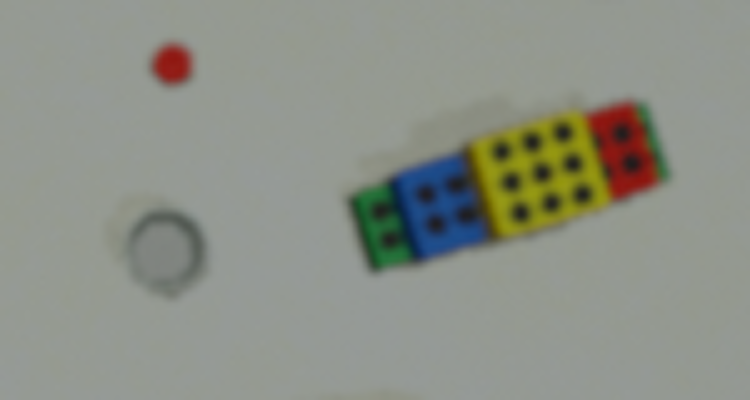

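step_arm --targets '[[[33.6,42.8,4],90,1],[[33.6,42.8,4],90,1],[[33.6,42.8,4],90,1],[[33.6,42.8,4],90,1],[[33.6,42.8,4],90,1],[[33.6,42.8,4],90,1],[[33.6,42.8,4],90,1],[[33.6,42.8,4],90,1],[[33.6,42.8,4],90,1],[[33.6,42.8,4],90,1],[[33.6,42.8,4],90,1],[[33.6,42.8,4],90,1],[[33.6,42.8,4],90,1],[[33.6,42.8,4],90,1],[[33.6,42.8,4],90,1]]'

```text
t: 1.6
ee_pos: [0.4788, -0.1812, 0.2711]
eef_rot: [-0.0, 0.621, 0.783, -0.0]
force: [0.0, -0.1, 0.6]
finger_gap: 0.0856
grasp_force: 0.0
```

Run:
```python
from h import *
import json
s=state(); im=capture("wrist"); cv2.imwrite("pics/w1.png",im); C=cam("wrist",s); print(s["t"],s["ee_pos"],s["eef_rot"],s["qvel"].max())
for col,z in (("yellow",.12),("blue",.08),("red",.08),("green",.04)):
    m=masks(im,col,100); cs,_=cv2.findContours(m,cv2.RETR_EXTERNAL,cv2.CHAIN_APPROX_NONE)
    for k in cs:
      if cv2.contourArea(k)>300: print(col,cv2.contourArea(k),k.reshape(-1,2).mean(0).round(),rect(back(C,k.reshape(-1,2),z)))
```

```text
1.6 [ 0.47875011 -0.18120145  0.27106716] [-2.84396906e-04  6.21414266e-01  7.83482097e-01 -1.82424549e-04] 0.001842031635863401
yellow 4349.5 [279. 193.] (array([ 481.7, -184.7]), 53.5, 59.3, -72.1)
blue 1226.0 [273. 128.] (array([ 467.1, -139. ]), 33.8, 48.5, 16.5)
blue 5982.0 [490.  49.] (array([632.5, -26.9]), 65.5, 73.2, -77.1)
red 972.5 [284. 238.] (array([ 499.4, -238.5]), 22.4, 49.3, 17.8)
red 4675.0 [402. 214.] (array([ 604.4, -190.2]), 66.3, 73.6, 88.1)
red 320.0 [388.   7.] (array([535.3, -20.4]), 14.1, 19.2, 15.2)
green 383.5 [273.  98.] (array([ 458.5, -115.3]), 16.6, 43.3, 17.9)
```

View pics/w1.png

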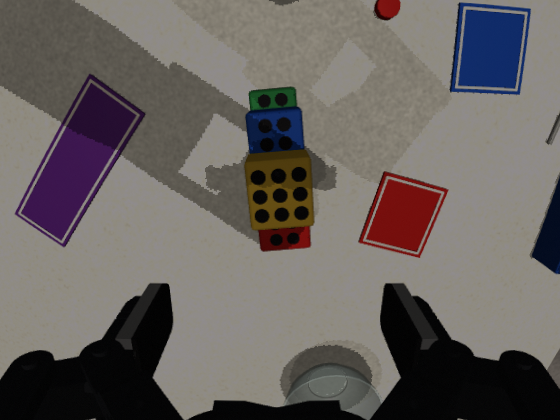

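step_arm --targets '[[[0.3,-0.35,0],4.7,1],[[0.3,-0.35,-4],4.7,1],[[0.3,-0.35,-8],4.7,1],[[0.3,-0.35,-12],4.7,1],[[0.3,-0.35,-15],4.7,1],[[0.3,-0.35,-17],4.7,1],[[0.3,-0.35,-18.5],4.7,1],[[0.3,-0.35,-18.5],4.7,1],[[0.3,-0.35,-18.5],4.7,0],[[0.3,-0.35,-18.5],4.7,-1],[[0.3,-0.35,-18.5],4.7,-1],[[0.3,-0.35,-18.5],4.7,-1],[[0.3,-0.35,-18.5],4.7,-1],[[0.3,-0.35,-18.5],4.7,-1]]' --grip_force 30

```text
t: 3.05
ee_pos: [0.4833, -0.1843, 0.0875]
eef_rot: [0.001, 0.588, 0.809, 0.0]
force: [-1.6, -2.8, 6.9]
finger_gap: 0.0533
grasp_force: 32.8
```

Run:
```python
from h import *
im=cv2.imread("pics/w1.png")
s=dict(ee_pos=[ 0.47875011,-0.18120145,0.27106716],eef_rot=[-2.84396906e-04,6.21414266e-01,7.83482097e-01,-1.82424549e-04]);C=cam("wrist",s)
for col in ("blue","red"):
    m=masks(im,col,100); cs,_=cv2.findContours(m,cv2.RETR_EXTERNAL,cv2.CHAIN_APPROX_NONE)
    k=max(cs,key=cv2.contourArea); print(col,rect(back(C,k.reshape(-1,2),.004)))
```

```text
blue (array([671.8, -10.1]), 80.5, 89.9, -77.1)
red (array([ 637.3, -210.7]), 81.4, 90.4, 88.1)
```

step_arm --targets '[[[0,0,0.5],0,-1],[[0,0,2],0,-1],[[0,0,5],0,-1],[[0,0,9],0,-1],[[0,1,13],0,-1],[[0,4,16],-3,-1],[[0.5,8,16.5],-7,-1],[[1,12.5,16.5],-12,-1],[[2,17,16.5],-16,-1],[[2.5,21.5,16.5],-21,-1],[[3,26,16.5],-21,-1],[[3.5,30.5,16.5],-21,-1],[[3.8,35,16.5],-21,-1],[[3.8,39,16.5],-21,-1],[[3.8,41.5,16.5],-21,-1],[[3.8,42.5,16.5],-21,-1],[[3.8,42.5,16.5],-21,-1],[[3.8,42.5,16.5],-21,-1]]'

```text
t: 4.85
ee_pos: [0.5203, 0.2404, 0.2512]
eef_rot: [0.0, 0.726, 0.688, -0.0]
force: [0.0, 0.2, -1.1]
finger_gap: 0.0535
grasp_force: 32.1
```

Run:
```python
from h import *
s=state(); im=capture("wrist"); cv2.imwrite("pics/w2.png",im); C=cam("wrist",s); print(s["t"],s["ee_pos"],s["eef_rot"],s["force"])
for col in ("yellow","green","blue"):
    m=masks(im,col,100); cs,_=cv2.findContours(m,cv2.RETR_EXTERNAL,cv2.CHAIN_APPROX_NONE)
    for k in cs:
      if cv2.contourArea(k)>600: print(col,cv2.contourArea(k),k.reshape(-1,2).mean(0).round(),rect(back(C,k.reshape(-1,2),.004)))
ex=Ro.from_quat(np.array(s["eef_rot"])[[1,2,3,0]]).as_matrix(); print("closing deg",np.degrees(np.arctan2(ex[1,1],ex[0,1])), ex[:,2])
```

```text
4.85 [0.52029755 0.24037807 0.25121783] [ 3.33083506e-05  7.25503628e-01  6.88218217e-01 -4.13960246e-04] [ 0.01513908  0.1893176  -1.07436975]
yellow 25100.5 [276. 306.] (array([509.6,  54.3]), 186.0, 252.3, 87.0)
yellow 5334.0 [401. 206.] (array([656.2, 184.4]), 81.2, 90.6, 84.1)
green 1178.0 [215. 211.] (array([446. , 192.2]), 49.5, 58.4, 29.0)
green 3030.0 [238. 124.] (array([485.9, 275.7]), 57.8, 84.0, 72.2)
green 7628.0 [ 18. 148.] (array([217.7, 261.8]), 71.8, 243.0, 62.5)
green 824.0 [ 38. 146.] (array([220., 261.]), 83.4, 261.1, 62.2)
closing deg -3.0215397659128937 [-5.54812493e-04 -6.18120623e-04 -9.99999655e-01]
```

View pics/w2.png

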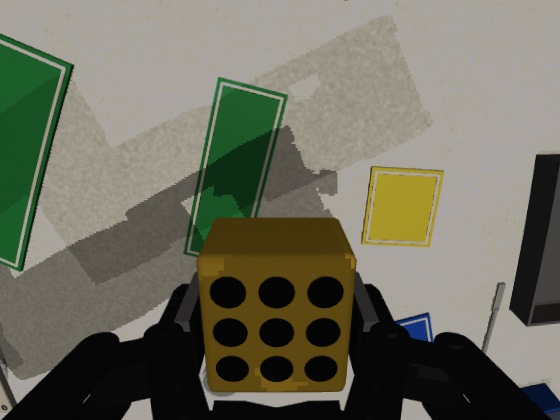

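Run:
```python
from h import *
s=state(); C=cam("wrist",s)
print(back(C,[(276,262),(276,390),(276,293),(276,333),(276,369)],s["ee_pos"][2]+.0325))
```

```text
[[0.52125947 0.26738875]
 [0.51827388 0.21242781]
 [0.52062402 0.25568861]
 [0.51973065 0.23924155]
 [0.51883978 0.22284324]]
```

step_arm --targets '[[[4.5,-1.9,0],-2.9,-1],[[9,-3.8,-1],-2.9,-1],[[12.5,-5.2,-4],-2.9,-1],[[13.6,-5.6,-8],-2.9,-1],[[13.6,-5.6,-12],-2.9,-1],[[13.6,-5.6,-16],-2.9,-1],[[13.6,-5.6,-20],-2.9,-1],[[13.6,-5.6,-22],-2.9,-1],[[13.6,-5.6,-23],-2.9,-1],[[13.6,-5.6,-23.4],-2.9,-1],[[13.6,-5.6,-23.6],-2.9,-1],[[13.6,-5.6,-23.8],-2.9,-1],[[13.6,-5.6,-23.8],-2.9,-1]]'

```text
t: 6.2
ee_pos: [0.6573, 0.1854, 0.0145]
eef_rot: [0.0, 0.743, 0.67, 0.001]
force: [0.4, 0.1, -0.8]
finger_gap: 0.0533
grasp_force: 32.3
```

step_arm --targets '[[[-0.1,-0.1,-0.1],0,-1],[[-0.1,-0.1,-0.2],0,-1],[[-0.1,-0.1,-0.25],0,-1],[[-0.1,-0.1,-0.25],0,-1]]'

```text
t: 6.6
ee_pos: [0.6557, 0.1843, 0.0116]
eef_rot: [0.0, 0.743, 0.67, 0.0]
force: [-2.3, -0.4, 4.8]
finger_gap: 0.0535
grasp_force: 33.0
```

step_arm --targets '[[[0,0,0],0,0],[[0,0,0],0,0.6],[[0,0,0],0,1],[[0,0,0.1],0,1],[[0,0,2],0,1],[[0,0,5],0,1],[[0,0,9],0,1],[[0,0,13],0,1],[[-2,-4,17],3,1],[[-4,-8,20],6,1],[[-6,-12,22],9,1],[[-8,-16,23],12,1],[[-10,-20,23],15,1],[[-12,-24,23],18,1],[[-14,-28,23],21,1],[[-16,-32,23],23.8,1],[[-17.7,-36,23],23.8,1],[[-17.7,-37.5,23],23.8,1],[[-17.7,-37.5,23],23.8,1],[[-17.7,-37.5,23],23.8,1]]'

```text
t: 8.6
ee_pos: [0.479, -0.1905, 0.2415]
eef_rot: [0.0, 0.589, 0.808, 0.0]
force: [-0.2, 0.1, 0.7]
finger_gap: 0.0854
grasp_force: 0.0
```

Run:
```python
from h import *
s=state(); im=capture("wrist"); cv2.imwrite("pics/w3.png",im); C=cam("wrist",s); print(s["t"],s["ee_pos"],s["eef_rot"])
for col,z in (("blue",.08),("red",.08),("green",.04)):
    m=masks(im,col,100); cs,_=cv2.findContours(m,cv2.RETR_EXTERNAL,cv2.CHAIN_APPROX_NONE)
    for k in cs:
      if cv2.contourArea(k)>300: print(col,cv2.contourArea(k),k.reshape(-1,2).mean(0).round(),rect(back(C,k.reshape(-1,2),z)))
ex=Ro.from_quat(np.array(s["eef_rot"])[[1,2,3,0]]).as_matrix(); print("closing deg",np.degrees(np.arctan2(ex[1,1],ex[0,1])))
im=capture("top");C=cam("top");m=masks(im,"yellow",100); cs,_=cv2.findContours(m,cv2.RETR_EXTERNAL,cv2.CHAIN_APPROX_NONE)
cv2.imwrite("pics/top1.png",im)
for k in cs:
  if cv2.contourArea(k)>150: print(cv2.contourArea(k),rect(back(C,k.reshape(-1,2),.044)),rect(back(C,k.reshape(-1,2),.004)))
```

```text
8.6 [ 0.47902511 -0.19050811  0.24149704] [3.94146487e-04 5.88933944e-01 8.08181016e-01 3.15341862e-04]
blue 342.5 [263. 140.] (array([ 455.1, -159.1]), 18.3, 35.9, -33.0)
blue 1535.0 [287. 121.] (array([ 468. , -143.5]), 41.5, 48.8, 17.9)
blue 6540.5 [514.  57.] (array([627.9, -30.2]), 64.2, 71.8, -77.1)
red 3192.5 [282. 223.] (array([ 494. , -222.3]), 49.1, 56.4, -71.6)
red 5249.0 [407. 225.] (array([ 600.3, -190.5]), 65.3, 72.2, 88.0)
green 465.0 [281.  89.] (array([ 458.3, -114.8]), 17.2, 43.0, 19.0)
closing deg 17.837208612700866
582.0 (array([650.1, 182.5]), 71.1, 77.7, 88.3) (array([659.2, 186.5]), 73.4, 80.2, 88.3)
```

View pics/w3.png

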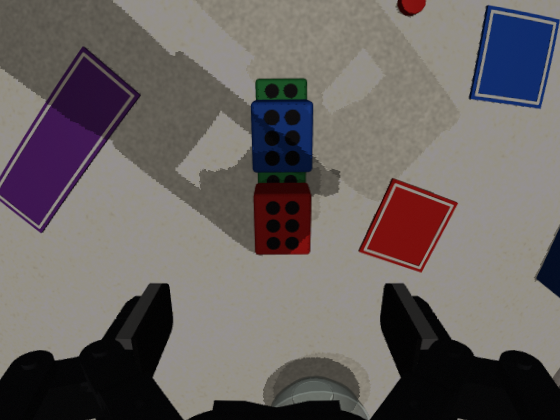

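View pics/top1.png

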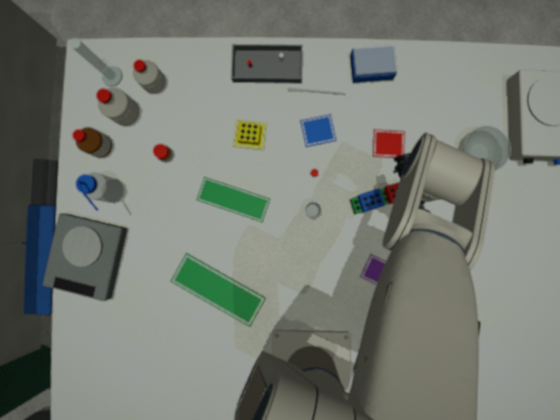

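step_arm --targets '[[[1.5,-3.2,0],0.5,1],[[1.5,-3.2,-4],0.5,1],[[1.5,-3.2,-8],0.5,1],[[1.5,-3.2,-12],0.5,1],[[1.5,-3.2,-16],0.5,1],[[1.5,-3.2,-18.5],0.5,1],[[1.5,-3.2,-19.5],0.5,1],[[1.5,-3.2,-19.5],0.5,1],[[1.5,-3.2,-19.5],0.5,0],[[1.5,-3.2,-19.5],0.5,-1],[[1.5,-3.2,-19.5],0.5,-1],[[1.5,-3.2,-19.5],0.5,-1],[[1.5,-3.2,-19.5],0.5,-1],[[1.5,-3.2,-19.5],0.5,-1]]' --grip_force 30

```text
t: 10.1
ee_pos: [0.4948, -0.2232, 0.0474]
eef_rot: [0.001, 0.585, 0.811, 0.0]
force: [0.9, 2.4, 7.4]
finger_gap: 0.0494
grasp_force: 31.6
```

step_arm --targets '[[[0,0,0.5],0,-1],[[0,0,2],0,-1],[[0,0,5],0,-1],[[1,0,9],-4,-1],[[4,0.3,10],-8,-1],[[8,0.8,10],-14,-1],[[12,1.2,9],-20,-1],[[14.2,1.2,6],-20.2,-1],[[14.2,1.2,2],-20.2,-1],[[14.2,1.2,-1],-20.2,-1],[[14.2,1.2,-2.5],-20.2,-1],[[14.2,1.2,-3],-20.2,-1],[[14.2,1.2,-3.2],-20.2,-1],[[14.2,1.2,-3.4],-20.2,-1],[[14.2,1.2,-3.5],-20.2,-1],[[14.2,1.2,-3.55],-20.2,-1]]'

```text
t: 11.7
ee_pos: [0.6363, -0.2111, 0.0115]
eef_rot: [0.001, 0.718, 0.696, 0.0]
force: [1.6, 2.7, 9.2]
finger_gap: 0.0497
grasp_force: 33.2
```

step_arm --targets '[[[0,0,0],0,0],[[0,0,0],0,0.6],[[0,0,0],0,1],[[0,0,0.1],0,1],[[0,0,2],0,1],[[0,0,5],0,1],[[0,0,9],0,1],[[0,0,13],0,1],[[-3,1,17],4,1],[[-7,2.5,20],9,1],[[-11,4,22],14,1],[[-15,5,23],20,1],[[-16.6,6,23],20,1],[[-16.6,6,23],20,1],[[-16.6,6,23],20,1]]'

```text
t: 13.2
ee_pos: [0.4703, -0.151, 0.2417]
eef_rot: [0.001, 0.587, 0.81, 0.0]
force: [0.6, -0.8, 0.1]
finger_gap: 0.0853
grasp_force: 0.0
```

```bash
cat > look.py <<'E'
from h import *
import sys
def look(name,items):
  s=state(); im=capture("wrist"); cv2.imwrite(name,im); C=cam("wrist",s); print(s["t"],s["ee_pos"])
  ex=Ro.from_quat(np.array(s["eef_rot"])[[1,2,3,0]]).as_matrix(); print("closing deg",np.degrees(np.arctan2(ex[1,1],ex[0,1])))
  for col,z in items:
    m=masks(im,col,100); cs,_=cv2.findContours(m,cv2.RETR_EXTERNAL,cv2.CHAIN_APPROX_NONE)
    for k in cs:
      if cv2.contourArea(k)>250: print(col,z,cv2.contourArea(k),k.reshape(-1,2).mean(0).round(),rect(back(C,k.reshape(-1,2),z)))
E
python3 -c '
from look import *
look("pics/w4.png",[("blue",.08),("blue",.004),("green",.04),("red",.044)])'
```

```text
13.2 [ 0.47033575 -0.15099851  0.24168013]
closing deg 18.178321503659912
blue 0.08 1300.5 [276. 200.] (array([ 474.7, -162.4]), 28.7, 46.7, 16.9)
blue 0.08 6218.0 [505.  99.] (array([626.3, -22.6]), 64.2, 71.9, -77.1)
blue 0.004 1300.5 [276. 200.] (array([ 482.5, -184.9]), 35.9, 58.3, 16.9)
blue 0.004 6218.0 [505.  99.] (array([672. , -10.3]), 80.2, 89.8, -77.1)
green 0.04 1240.5 [283. 261.] (array([ 497.7, -232.5]), 43.9, 70.1, -71.9)
red 0.044 4581.0 [400. 259.] (array([ 620.1, -196.8]), 79.3, 82.4, 88.1)
red 0.044 451.0 [407.  46.] (array([540.8,  -7.1]), 20.3, 20.8, -67.6)
```

View pics/w4.png

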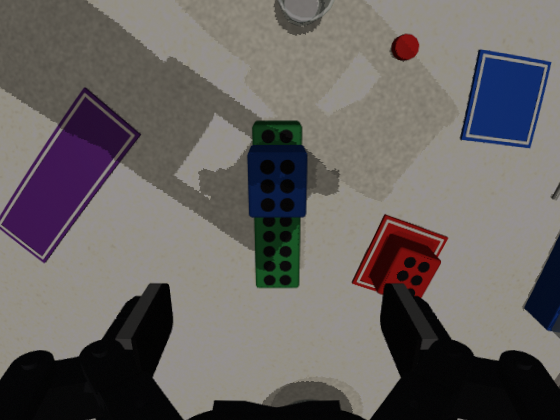

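```bash
python3 -c '
from h import *
C=cam("wrist",state())
print(back(C,[(277,186),(277,153),(277,216)],.08))
print(back(C,[(408,269)],.044))'
```

```text
[[ 0.47088531 -0.15104823]
 [ 0.46216186 -0.12448548]
 [ 0.47925388 -0.17652737]]
[[ 0.63030335 -0.20226545]]
```

step_arm --targets '[[[0,0,-4],0,1],[[0,0,-8],0,1],[[0,0,-12],0,1],[[0,0,-16],0,1],[[0,0,-18.5],0,1],[[0,0,-19.5],0,1],[[0,0,-19.5],0,1],[[0,0,-19.5],0,0],[[0,0,-19.5],0,-1],[[0,0,-19.5],0,-1],[[0,0,-19.5],0,-1],[[0,0,-19.5],0,-1],[[0,0,-19.5],0,-1]]' --grip_force 30

```text
t: 14.55
ee_pos: [0.4708, -0.1512, 0.0468]
eef_rot: [0.001, 0.586, 0.81, 0.0]
force: [-0.7, 0.4, 6.8]
finger_gap: 0.0494
grasp_force: 31.8
```

step_arm --targets '[[[0,0,0.5],0,-1],[[0,0,2],0,-1],[[0,0,5],0,-1],[[1,0.7,9],-1,-1],[[4,2.8,10],-2,-1],[[8,5.6,10],-3,-1],[[12,8.4,10],-4,-1],[[16,11.2,9],-5.3,-1],[[19,13.3,7],-5.3,-1],[[20.1,14.1,3],-5.3,-1],[[20.1,14.1,-0.5],-5.3,-1],[[20.1,14.1,-2.5],-5.3,-1],[[20.1,14.1,-3],-5.3,-1],[[20.1,14.1,-3.2],-5.3,-1],[[20.1,14.1,-3.4],-5.3,-1],[[20.1,14.1,-3.5],-5.3,-1],[[20.1,14.1,-3.55],-5.3,-1]]'

```text
t: 16.25
ee_pos: [0.6713, -0.0099, 0.0111]
eef_rot: [0.001, 0.623, 0.782, 0.001]
force: [0.5, -0.5, -2.5]
finger_gap: 0.0495
grasp_force: 31.7
```

step_arm --targets '[[[0,0,-0.05],0,-1],[[0,0,-0.08],0,-1],[[0,0,-0.08],0,0],[[0,0,-0.08],0,0.6],[[0,0,-0.08],0,1],[[0,0,0],0,1],[[0,0,2],0,1],[[0,0,5],0,1],[[0,0,9],0,1],[[0,0,13],0,1],[[-3,-3,17],2,1],[[-6,-6,20],4,1],[[-9,-9,22],5,1],[[-12,-12,23],5,1],[[-15,-15,23],5,1],[[-18,-18,23],5,1],[[-19.3,-18,23],5,1],[[-19.3,-18,23],5,1],[[-19.3,-18,23],5,1]]'

```text
t: 18.15
ee_pos: [0.4783, -0.1894, 0.2401]
eef_rot: [0.0, 0.589, 0.808, 0.0]
force: [-0.1, 0.5, 0.3]
finger_gap: 0.0854
grasp_force: 0.0
```

```bash
python3 -c '
from look import *
look("pics/w5.png",[("green",.04),("red",.044)])'
```

```text
18.15 [ 0.47832091 -0.18943713  0.24008117]
closing deg 17.879958102508205
green 0.04 451.5 [294. 242.] (array([ 519. , -250.2]), 22.7, 47.6, 68.4)
green 0.04 2131.5 [287. 110.] (array([ 465.3, -135. ]), 43.8, 59.1, -70.9)
red 0.044 5532.0 [409. 228.] (array([ 620.6, -200. ]), 78.6, 80.8, 88.0)
red 0.044 273.5 [414.   5.] (array([542.9, -14.6]), 12.0, 20.8, 20.4)
```

View pics/w5.png

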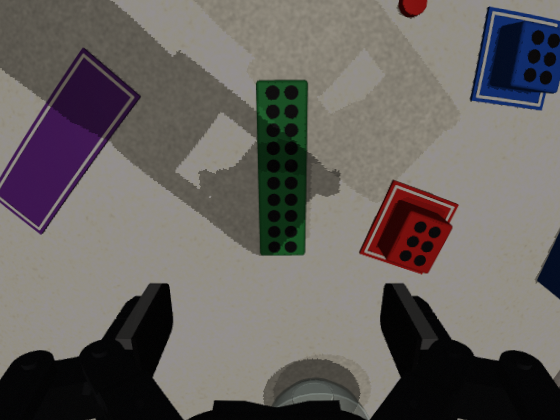

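```bash
python3 -c '
from h import *
im=cv2.imread("pics/w5.png");C=cam("wrist",state())
m=masks(im,"green",80,15);cs,_=cv2.findContours(m,cv2.RETR_EXTERNAL,cv2.CHAIN_APPROX_NONE)
k=max(cs,key=cv2.contourArea);print(cv2.contourArea(k),rect(back(C,k.reshape(-1,2),.04)))
P=back(C,[(272,93),(291,93),(275,247),(291,247)],.04);print(P.mean(0))
print("red",back(C,[(420,226),(435,232),(412,242),(428,246),(406,255),(421,260)],.044).mean(0))'
```

```text
8152.0 (array([ 482.5, -185.8]), 45.0, 167.4, -71.6)
[ 0.48350656 -0.18715701]
red [ 0.63707706 -0.21043731]
```

step_arm --targets '[[[0.4,0.35,-2],0.5,1],[[0.4,0.35,-6],0.5,1],[[0.4,0.35,-10],0.5,1],[[0.4,0.35,-14],0.5,1],[[0.4,0.35,-18],0.5,1],[[0.4,0.35,-21],0.5,1],[[0.4,0.35,-22.5],0.5,1],[[0.4,0.35,-23.1],0.5,1],[[0.4,0.35,-23.1],0.5,1],[[0.4,0.35,-23.1],0.5,0],[[0.4,0.35,-23.1],0.5,-1],[[0.4,0.35,-23.1],0.5,-1],[[0.4,0.35,-23.1],0.5,-1],[[0.4,0.35,-23.1],0.5,-1],[[0.4,0.35,-23.1],0.5,-1]]' --grip_force 50

```text
t: 19.7
ee_pos: [0.4825, -0.1866, 0.0102]
eef_rot: [0.001, 0.585, 0.811, 0.0]
force: [-0.2, 1.9, 5.9]
finger_gap: 0.0453
grasp_force: 51.6
```

step_arm --targets '[[[0,0,0.5],0,-1],[[0,0,2],0,-1],[[0,0,5],0,-1],[[0,0,9],0,-1],[[0,1,13],-3,-1],[[0,4,14],-6,-1],[[0,8,14],-10,-1],[[0,12,14],-14,-1],[[-0.5,16,14],-18,-1],[[-0.5,20,14],-22,-1],[[-1,24,14],-26,-1],[[-1.2,28,14],-30,-1],[[-1.2,32,14],-34,-1],[[-1.2,36,14],-35.9,-1],[[-1.2,39.5,14],-35.9,-1],[[-1.2,41.4,12],-35.9,-1],[[-1.2,41.4,9],-35.9,-1],[[-1.2,41.4,6],-35.9,-1],[[-1.2,41.4,4],-35.9,-1],[[-1.2,41.4,4],-35.9,-1]]'

```text
t: 21.7
ee_pos: [0.4677, 0.2269, 0.0473]
eef_rot: [-0.0, 0.807, 0.591, -0.002]
force: [-0.1, -0.7, -2.9]
finger_gap: 0.0451
grasp_force: 52.0
```

Run:
```python
from h import *
print(state()["ee_pos"],state()["force"])
im=capture("side");cv2.imwrite("pics/side2.png",cv2.resize(im[80:380,120:460],None,fx=2,fy=2))
```

```text
[0.46767469 0.22693775 0.04734579] [-0.12514983 -0.6843933  -2.94821684]
```

View pics/side2.png

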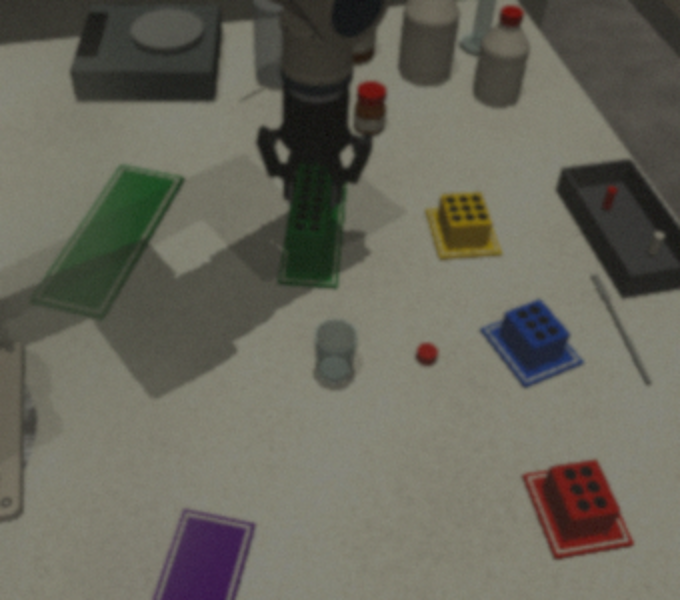

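step_arm --targets '[[[0.2,0.05,-1],0,-1],[[0.2,0.05,-2],0,-1],[[0.2,0.05,-2.7],0,-1],[[0.2,0.05,-3],0,-1],[[0.2,0.05,-3.2],0,-1],[[0.2,0.05,-3.3],0,-1],[[0.2,0.05,-3.35],0,-1],[[0.2,0.05,-3.35],0,-1]]'

```text
t: 22.55
ee_pos: [0.4717, 0.2283, 0.0154]
eef_rot: [0.0, 0.807, 0.591, 0.0]
force: [0.3, -0.3, -3.0]
finger_gap: 0.0449
grasp_force: 52.3
```

Still about 1 mm above contact; ease down, release, lift.

step_arm --targets '[[[-0.1,-0.1,-0.05],0,-1],[[-0.1,-0.1,-0.1],0,-1],[[-0.1,-0.1,-0.15],0,-1],[[-0.1,-0.1,-0.15],0,-1]]'

```text
t: 22.95
ee_pos: [0.4705, 0.2271, 0.0143]
eef_rot: [-0.0, 0.807, 0.591, -0.0]
force: [-2.2, -0.5, 4.9]
finger_gap: 0.0454
grasp_force: 52.9
```

step_arm --targets '[[[0,0,0],0,0],[[0,0,0],0,0.6],[[0,0,0],0,1],[[0,0,0],0,1],[[0,0,2],0,1],[[0,0,5],0,1],[[0,0,9],0,1],[[0,0,13],0,1],[[0,0,17],0,1],[[0,2,21],0,1],[[0,4,24],0,1],[[0,6,26],0,1],[[0,6,26],0,1],[[0,6,26],0,1]]'

```text
t: 24.35
ee_pos: [0.4703, 0.2871, 0.2735]
eef_rot: [0.0, 0.806, 0.592, -0.0]
force: [-0.1, -0.4, -0.9]
finger_gap: 0.0855
grasp_force: 0.0
```

```bash
python3 -c '
from look import *
look("pics/w6.png",[("green",.044),("green",.004)])
cv2.imwrite("pics/top3.png",capture("top"))'
```

```text
24.35 [0.47028622 0.28713273 0.27351414]
closing deg -17.465450754898818
green 0.044 925.5 [310. 262.] (array([472.6, 169.9]), 41.4, 93.6, 39.1)
green 0.044 10175.5 [ 85. 230.] (array([242.1, 272.9]), 68.7, 219.5, 62.1)
green 0.044 798.0 [ 83. 221.] (array([242.2, 273.2]), 84.2, 235.6, 62.0)
green 0.044 589.0 [304. 145.] (array([496.3, 299.2]), 40.2, 42.9, -17.4)
green 0.004 925.5 [310. 262.] (array([470.3, 148.8]), 45.9, 103.7, 39.1)
green 0.004 10175.5 [ 85. 230.] (array([214.9, 262.8]), 76.1, 243.1, 62.1)
green 0.004 798.0 [ 83. 221.] (array([215. , 263.2]), 93.3, 261.0, 62.0)
green 0.004 589.0 [304. 145.] (array([496.4, 292. ]), 44.6, 47.5, -17.4)
```

View pics/w6.png

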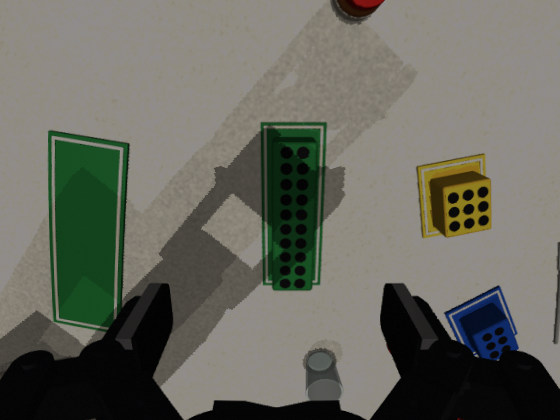

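```bash
python3 -c '
from h import *
C=cam("wrist",state())
print(back(C,[(262,122),(326,123),(263.5,284.5),(320.5,285)],.004).mean(0),back(C,[(286,153),(303,153),(285.5,283.5),(300.5,283.5)],.044).mean(0), back(C,[(468,210)],.044))'
```

```text
[0.47018644 0.22496235] [0.46920674 0.22481635] [[0.65251212 0.18138487]]
```

```bash
python3 -c '
from rig import *
print(job_done())'
```

```text
the job is handed in; nothing more can be done
None
```

All four racks are on the plates of their own colour and let go, the beaker and amber jar were left alone, and the job was handed in at about 24 s of the 112 s; no verdict came back, but my last camera checks put red and green within about 1 mm of plate centre, yellow within about 5 mm by a rough estimate, and blue about 1 mm off by the arm's position at release.

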